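# Seat the jar lid and show the jar's base to the inspection camera

### The arm

A 6-joint arm with a two-finger parallel gripper is mounted at the origin on a cart in front of the work surface, level with it; the furniture and walls round the work are solid. World frame = base frame: x ahead of the robot, y to its left, z up, the work surface at z = 0. Lengths are in mm, angles in rad, forces in N, time in s.
With the tool pointing down it reaches from about 325 to 850 mm from the base axis. Payload 15.5 kg.
Tool frame: the origin (TCP) lies at the very end of the fingers, on their centre line; the grasp point (between the pads) lies 19 mm behind it; z points along the fingers, y is the line along which they close (so a half turn about z gives the same grasp; the last joint's range is limited). The gripper opens to 91 mm and grips with 3 to 60 N. Pads are 32 mm wide; open, the fingers measure 118 mm over their backs; the gripper's body (76 mm by 178 mm) begins 60 mm behind the grasp point.
Start: joints at [1.159, 0.494, 1.345, -0, 1.302, -0.096], TCP at [194.7, 593.901, 213.915] pointing down, gripper open.
Joint ranges: [-2.91, 2.91], [-0.82, 2.16], [0.22, 2.67], [-1.22, 4.37], [0.12, 2.79], [-3.08, 3.08]. Speed limits (rad/s): [1.89, 1.89, 2.57, 3.01, 3.01, 3.01].

### API

Orientations are given as a rotation vector (axis times angle).
In Python, from plant import robot gives the robot as it stands.
- The arm moves only by the tool nudge_tcp, called after ">>>" by a JSON object that holds its "op" and its "data". Schema: {"type":"object","properties":{"rows":{"type":"object","properties":{"increments":{"type":"array","items":{"type":"array","items":{"type":"number"},"minItems":6,"maxItems":6},"minItems":1,"maxItems":5}},"additionalProperties":false,"required":["increments"]},"finger_gap":{"type":"number"},"clamp_n":{"type":"number"},"only":{"type":"string"},"quiet":{"type":"boolean"},"lines":{"type":"string"}},"required":["rows"],"additionalProperties":false}. rows is an object whose key "increments" holds a list of rows, 1 to 5 of them, each of 6 numbers: dx, dy, dz in mm, then a rotation vector rx, ry, rz in rad; each row shifts and turns the commanded pose from where the row before left it, along the tool's axes as they then stand; what a row does not reach is not made up. A row lasts 1/12 s, in which the tool goes at most 41.7 mm and 0.125 rad, less where a joint would pass 70% of its speed; a pose out of reach is approached as far as the arm can. finger_gap is the finger opening in mm, set as the call begins (left out keeps the last). The fingers move at their own pace and stop on an object; clamp_n is the grip in N (left out, the last holds). Time passes only in rows, so rows that do not move let the fingers close. The tool returns the time, the measured TCP pose, the force, the opening and the grip force at its end. only (a regular expression) keeps the lines of the reply that match it, lines (a string "A,B") keeps lines A to B, and quiet returns only ok. Input that does not fit is refused with a message, and nothing moves.
- robot.sense(): the state, without advancing time (a new reading comes with each control period).
- robot.get_image(name): name is "scene" or "top"; returns the picture (384x512x3 uint8, red, green, blue); there is no depth.
- robot.camera_model(name): a dict with "K" (3x3 intrinsics, pixels), "k1" (the pictures are not rectified: a ray, as slopes to the right and down, at radius r is drawn at 1 + k1 r^2 times it, then the intrinsics apply), "R" (3x3) and "t" (3): a world point X has camera coordinates R X + t. Camera axes: x right, y down, z forward; pixel columns grow to the right and rows downward; lengths in mm; the calibration is good to about 2 mm. A picture is of the moment at which its call begins. camera_model takes no time and is no camera call.
- robot.close_job(): hands the job in; it is judged then, once.
The state is a dict: "t": time; "joint_pos": joint angles; "qvel": joint speeds; "tau": joint torques, N m; "eef_pos": TCP position; "tool_rot": TCP orientation; "ft_force": force on the tool from outside, world axes, zero at the start; "torque": the same for the moment, N m; "width": finger opening in mm; "gripper_force": force on a finger pad.
Only numpy, scipy, OpenCV 4.12 (cv2) and the standard library are available. Lean on these libraries where they do the work, as an engineer would, in place of code of your own. Each camera call takes 0.05 s, during which the arm holds its last target. There are 200 camera calls.

### The job

The lid of the straight-sided specimen jar in the rack stands proud: with the jar still in the rack, press the lid down until it is fully home. Then lift this jar out, leaving the two dropper bottles standing in the rack, and present its underside to the inspection camera: hold it in the air with its base about 60 mm in front of the lens, centred on the lens and facing it squarely, without touching or shifting the camera. Finish still holding the jar there, steady; do not put it down.

Things in the scene. Friction and masses are not known exactly. Their poses are not given: they have to be found in the camera images.
- jar: Specimen jar, the only straight-sided one: white round body 40 mm across and 70 mm high, ribbed grey push-on lid 38 mm across and 16 mm high; about 0.12 kg, sturdy. It stands upright in one of the rack's three pockets; the body shows, and can be gripped, from 28 mm above its underside up. Origin: centre of the underside; z axis: up through the lid.
- jar_lid (a joint): Push-on lid of the jar, sliding along the jar's axis: 0 = standing 7 mm proud of the body (a gap shows the narrower neck), 0.007 m = fully home against the body (counts as home from 0.0058). It moves down under about 5 N, stays where it is left, and does not come off.
- lid_top (a point): Centre of the top of the jar's flat lid: 93 mm above the jar's underside at the start, 86 mm when home. z axis: the jar's axis, up.
- rack: Aluminium rack block fixed to the desk, 64 x 190 mm (x, y) and 34 mm high, small black end lugs, with three round pockets 43 mm wide and 28 mm deep in a row along its y axis at y = -60, 0 and +60 mm (pocket floor 6 mm above the desk). Origin: centre of its underside on the desk; z up.
- dropper_a: Small round-shouldered white dropper bottle with a blue cap, 33 mm in diameter, 65 mm high, upright in another pocket of the rack. To stay there. Origin: centre of its underside, z up.
- dropper_b: The same bottle with an orange cap, in the remaining pocket. To stay there. Origin: centre of its underside, z up.
- camera: Stand of the inspection camera, fixed to the desk: dark round foot 80 mm across with a steel yoke 70 mm high. Origin: centre of its underside. Its front is -x.
- lens (a point): Centre of the front face of the inspection camera's lens. The camera is a grey and black cylinder 43 mm across, 67 mm long, hung in the yoke 58 mm above the desk; the lens is 45 mm from the pivot. z axis: the viewing direction, upward and leaning 20 to 40 degrees from vertical towards the stand's front (roughly to the robot). The head can be pushed out of its setting.

How it is judged:
By the outcome, as a careful person would: the job done as asked, in the order asked, and still so for the second after the job is handed in, while the arm keeps its last pose, push and grip.
It also fails if it takes over 45 s, if anything falls off the work surface, if the arm or the gripper's body presses on something with over 40 N, if the wrist force passes 120 N, or if a joint passes its speed limit or range.

## Working session

There is one attempt and no reset: what is moved stays moved. The work goes in short steps, Python scripts to look and compute and a tool call to move; the robot and the scene stay as the last step left them, time stands still between calls to the robot, and variables do not carry over. Pictures are saved under pics/ and viewed, at most 10 in all, crops included, and the job is handed in when it is done.

```bash
mkdir -p pics; ls
```

Run:
```python
from plant import robot
import cv2
for n in ("scene","top"):
    im=robot.get_image(n); cv2.imwrite(f"pics/{n}0.png",im[:,:,::-1])
    m=robot.camera_model(n); print(n,m)
print(robot.sense())
```

```text
pics
plant.py
scene {'K': array([[359.14321372,   0.        , 257.10382413],
       [  0.        , 359.14321372, 190.62909282],
       [  0.        ,   0.        ,   1.        ]]), 'k1': -0.039808040986459015, 'R': array([[ 0.55251545, -0.83342777,  0.0111723 ],
       [-0.46740133, -0.32090314, -0.82374582],
       [ 0.69011787,  0.44991034, -0.56684919]]), 't': array([-56.05639173, 460.7312195 , 365.50962826])}
top {'K': array([[470.85828764,   0.        , 258.6756407 ],
       [  0.        , 470.85828764, 194.56154451],
       [  0.        ,   0.        ,   1.        ]]), 'k1': -0.13377241439115922, 'R': array([[ 0.01793775, -0.99968593, -0.017501  ],
       [-0.9951276 , -0.01615322, -0.09726326],
       [ 0.09695001,  0.01916042, -0.99510481]]), 't': array([320.60345247, 589.72183574, 862.21169691])}
{'t': 0.1, 'joint_pos': array([ 1.15849954e+00,  4.94115317e-01,  1.34605575e+00, -1.68286534e-05,
        1.30251855e+00, -9.54962619e-02]), 'qvel': array([-0.00114263, -0.00300206, -0.0025099 ,  0.00049389,  0.00039351,
       -0.00174134]), 'tau': array([ 1.95758890e-03, -8.80238628e+01, -3.82537651e+01,  7.06859864e-02,
        4.86057065e-02,  1.01675726e-04]), 'eef_pos': array([194.56728474, 593.58286462, 213.4060085 ]), 'tool_rot': array([-4.95502755e-01, -3.10200679e+00,  1.67412278e-03]), 'ft_force': array([-0.3267303 , -0.25277248,  0.53921578]), 'torque': array([-0.02418171, -0.02579539,  0.01174568]), 'gripper_force': 0.0, 'width': 90.76829765971507}
```

View pics/scene0.png

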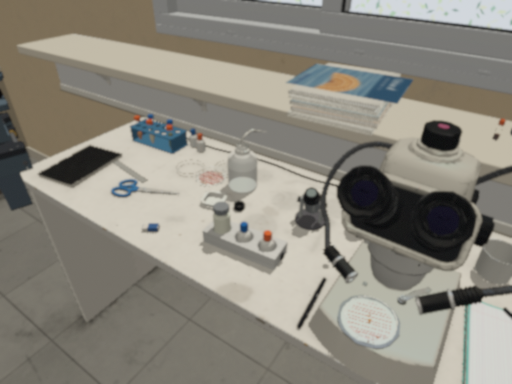

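View pics/top0.png

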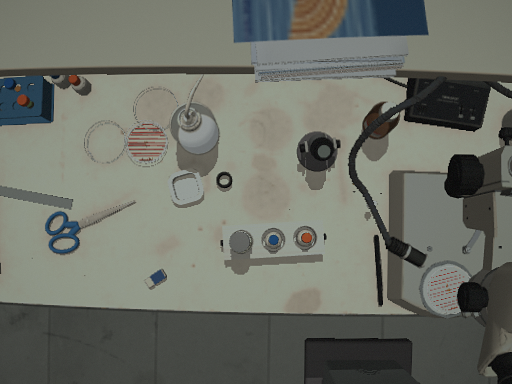

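Scene: jar with grey lid at about (221,217), blue dropper (244,232), orange (267,240), inspection camera (311,208). Top: lid at (241,242), camera (318,151), with the lens at about (321,149). I'll enlarge both.

Run:
```python
import cv2,numpy as np
a=cv2.imread("pics/scene0.png");b=cv2.imread("pics/top0.png")
# scene crop x190-340,y180-275 ; top crop 210-350,120-275
c=cv2.resize(a[176:276,195:335],None,fx=5.7,fy=5.7,interpolation=cv2.INTER_CUBIC)
d=cv2.resize(b[125:270,215:350],None,fx=4,fy=4,interpolation=cv2.INTER_CUBIC)
for im,x0,y0,s,w,h in((c,195,176,5.7,140,100),(d,215,125,4,135,145)):
    for x in range(x0-x0%10+10,x0+w,10):
        cv2.line(im,(int((x-x0+.5)*s),0),(int((x-x0+.5)*s),6 if x%50 else 20),(0,0,255),1); cv2.putText(im,str(x),(int((x-x0)*s)-8,18),0,.35,(0,0,255))
    for y in range(y0-y0%10+10,y0+h,10):
        cv2.line(im,(0,int((y-y0+.5)*s)),(6,int((y-y0+.5)*s)),(0,0,255),1); cv2.putText(im,str(y),(8,int((y-y0+.5)*s)+4),0,.35,(0,0,255))
cv2.imwrite("pics/sc.png",c);cv2.imwrite("pics/tc.png",d)
```

```text
(no output)
```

View pics/sc.png

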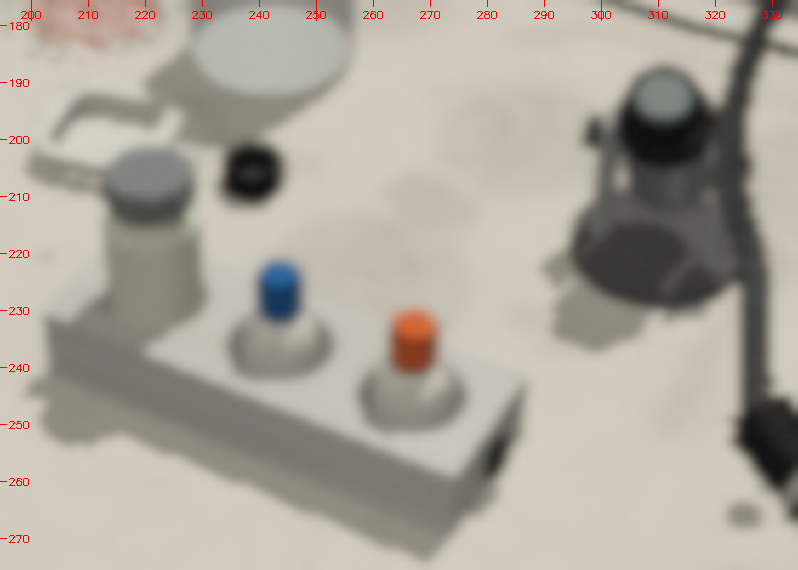

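View pics/tc.png

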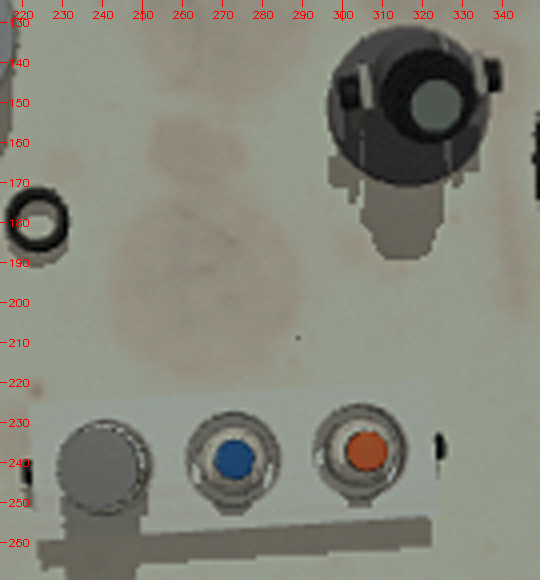

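Top crop: lid disc centre at zoom (101,467), caps (234,459) and (367,451), lens (437,105), foot circle (409,106), yoke knobs (350,91) and (490,75). Scene crop: lid top (149,174), caps (280,275) and (415,324), lens (664,96). Next I triangulate.

Create vis.py:
```python
import numpy as np
from plant import robot
M={n:robot.camera_model(n) for n in("scene","top")}
def ray(n,uv):
    m=M[n]; d=np.linalg.solve(m["K"],[uv[0],uv[1],1.]); p=d[:2].copy()
    for _ in range(20): p=d[:2]/(1+m["k1"]*(p@p))
    return -m["R"].T@m["t"], m["R"].T@np.r_[p,1]
def tri(s,t):
    A=[];b=[]
    for n,uv in(("scene",s),("top",t)):
        c,d=ray(n,uv); d=d/np.linalg.norm(d); P=np.eye(3)-np.outer(d,d); A.append(P); b.append(P@c)
    A=np.vstack(A);b=np.hstack(b); x=np.linalg.lstsq(A,b,rcond=None)[0]
    return x, np.linalg.norm(A@x-b)
def atz(n,uv,z):
    c,d=ray(n,uv); return c+d*(z-c[2])/d[2]
S=lambda x,y:((x+.5)/5.7-.5+195,(y+.5)/5.7-.5+176)
T=lambda x,y:((x+.5)/4-.5+215,(y+.5)/4-.5+125)
```

Run:
```python
from vis import *
np.set_printoptions(precision=1,suppress=True)
for k,s,t,z in(("lid",(149,174),(101,467),99),("blue",(280,275),(234,459),71),("orange",(415,324),(367,451),71),("lens",(664,96),(437,105),97)):
    print(k,*tri(S(*s),T(*t)),"top@z",atz("top",T(*t),z),"scene@z",atz("scene",S(*s),z))
print("foot",[atz("top",T(409,106),z) for z in(0,6,12)])
for q in((328,106),(490,106),(409,26),(409,187)):print(atz("top",T(*q),6))
print("knobs",atz("top",T(350,91),58),atz("top",T(490,75),58))
print("lugs",atz("top",T(27,473),17),atz("top",T(440,447),17))
for n in M: print(n,-M[n]["R"].T@M[n]["t"])
```

```text
lid [495.  361.   95.1] 0.3649184349542031 top@z [495.2 360.6  99. ] scene@z [490.9 357.9  99. ]
blue [500.1 302.   67.1] 0.7271599569133216 top@z [499.8 302.4  71. ] scene@z [496.6 298.8  71. ]
orange [504.7 241.9  67.8] 0.8056580937953725 top@z [504.3 242.7  71. ] scene@z [501.9 239.6  71. ]
lens [657.7 214.8  97.2] 0.18872062691580024 top@z [657.6 214.9  97. ] scene@z [658.  214.8  97. ]
foot [array([675.7, 217.2,   0. ]), array([674.6, 217.9,   6. ]), array([673.4, 218.5,  12. ])]
[673.9 257.8   6. ]
[675.3 177.8   6. ]
[714.9 218.    6. ]
[634.2 217.7   6. ]
knobs [671.1 250.8  58. ] [679.9 185.4  58. ]
lugs [491.4 400.8  17. ] [507.2 203.2  17. ]
scene [ -5.9 -63.3 587.3]
top [497.5 313.5 921. ]
```

Add to vis.py:
```python
from scipy.spatial.transform import Rotation as Ro
np.set_printoptions(precision=3,suppress=True)
def frame(z,y):  # tool rotation with given z axis, y axis near y
    z=np.array(z,float)/np.linalg.norm(z); y=np.array(y,float); y-=z*(y@z); y/=np.linalg.norm(y)
    return Ro.from_matrix(np.c_[np.cross(y,z),y,z])
def delta(p,R):
    s=robot.sense(); C=Ro.from_rotvec(s["tool_rot"])
    print("move in tool axes",C.inv().apply(np.array(p)-s["eef_pos"]),"rot",(C.inv()*R).as_rotvec(),"then-move in new axes",R.inv().apply(np.array(p)-s["eef_pos"]))
YF=(.991,.133,0)
DOWN=frame((0,0,-1),YF)
def proj(n,X):
    m=M[n]; c=m["R"]@np.array(X,float)+m["t"]; p=c[:2]/c[2]; p=p*(1+m["k1"]*(p@p)); return (m["K"]@np.r_[p,1])[:2]
```

Run:
```python
from vis import *
print("cable",tri((324,215),(350,155)),tri((327,190),(362,127)))
delta((494,360,135),DOWN)
```

```text
cable (array([655.636, 166.52 ,  52.462]), np.float64(9.811871621878199)) (array([687.501, 166.728, 111.216]), np.float64(28.439444615277367))
move in tool axes [-357.306 -128.593   78.515] rot [-0.001  0.001  1.121] then-move in new axes [-271.336  265.702   78.406]
```

>>> {"op": "nudge_tcp", "data": {"rows": {"increments": [[0,0,0,0,0,0.112],[0,0,0,0,0,0.112],[0,0,0,0,0,0.112],[0,0,0,0,0,0.112],[0,0,0,0,0,0.112]]}, "finger_gap": 0, "clamp_n": 10}}

```text
t: 0.52
eef_pos: [194.6, 593.7, 213.6]
tool_rot: [1.341, 2.841, -0.001]
ft_force: [-0.1, -1.0, 0.8]
width: 60.9
gripper_force: 0.0
```

>>> {"op": "nudge_tcp", "data": {"rows": {"increments": [[0,0,0,0,0,0.112],[0,0,0,0,0,0.112],[0,0,0,0,0,0.112],[0,0,0,0,0,0.112],[0,0,0,0,0,0.112]]}}}

```text
t: 0.93
eef_pos: [194.6, 593.7, 213.5]
tool_rot: [2.074, 2.359, -0.001]
ft_force: [0.9, 1.0, -0.7]
width: 27.6
gripper_force: 0.0
```

```bash
python3 -c "
from vis import *
delta((494,360,135),DOWN)"
```

```text
move in tool axes [-270.058  267.027   78.602] rot [-0.     0.001 -0.005] then-move in new axes [-271.427  265.657   78.53 ]
```

>>> {"op": "nudge_tcp", "data": {"rows": {"increments": [[-27,26.7,0,0,0,0],[-27,26.7,0,0,0,0],[-27,26.7,0,0,0,0],[-27,26.7,0,0,0,0],[-27,26.7,0,0,0,0]]}}}

```text
t: 1.35
eef_pos: [346.0, 476.6, 213.7]
tool_rot: [2.067, 2.366, -0.001]
ft_force: [1.0, 0.5, 0.7]
width: 0.4
gripper_force: 0.0
```

>>> {"op": "nudge_tcp", "data": {"rows": {"increments": [[-27,26.7,0,0,0,0],[-27,26.7,0,0,0,0],[-27,26.7,0,0,0,0],[-27,26.7,0,0,0,0],[-27,26.7,0,0,0,0]]}}}

```text
t: 1.77
eef_pos: [496.5, 360.5, 213.7]
tool_rot: [-2.068, -2.365, 0.001]
ft_force: [0.4, 0.9, 0.2]
width: 0.4
gripper_force: 0.0
```

>>> {"op": "nudge_tcp", "data": {"rows": {"increments": [[0,0,25,0,0,0],[0,0,25,0,0,0],[0,0,18,0,0,0],[0,0,8,0,0,0],[0,0,0,0,0,0]]}}}

```text
t: 2.18
eef_pos: [494.4, 361.4, 136.1]
tool_rot: [-2.067, -2.364, 0.005]
ft_force: [-0.5, -0.5, -0.0]
width: 0.6
gripper_force: 0.0
```

Run:
```python
from vis import *
import cv2
s=robot.sense(); print(s["eef_pos"],s["tool_rot"],s["width"])
for n in M:
    im=robot.get_image(n); cv2.imwrite(f"pics/{n}1.png",im[:,:,::-1]); print(n,proj(n,s["eef_pos"]))
a=cv2.imread("pics/scene1.png")
c=cv2.resize(a[150:250,190:340],None,fx=4.5,fy=4.5,interpolation=cv2.INTER_CUBIC)
b=cv2.imread("pics/top1.png"); d=cv2.resize(b[195:285,200:350],None,fx=4.5,fy=4.5,interpolation=cv2.INTER_CUBIC)
e=np.vstack([c,d])[:855]; cv2.imwrite("pics/m1.png",cv2.resize(e,None,fx=.7,fy=.7,interpolation=cv2.INTER_AREA)); print(e.shape)
for z in range(20,320,40):
    X=atz("top",(351,155),z); print(X,proj("scene",X))
```

```text
[494.37  361.382 136.062] [-2.067 -2.364  0.005] 0.6401068272567333
scene [219.682 191.36 ]
top [238.121 241.886]
(855, 675, 3)
[665.463 152.751  20.   ] [332.076 224.837]
[658.006 159.888  60.   ] [330.229 212.554]
[650.549 167.025 100.   ] [328.263 199.536]
[643.093 174.162 140.   ] [326.169 185.72 ]
[635.636 181.299 180.   ] [323.934 171.036]
[628.179 188.437 220.   ] [321.544 155.406]
[620.722 195.574 260.   ] [318.985 138.742]
[613.265 202.711 300.   ] [316.238 120.951]
```

View pics/m1.png

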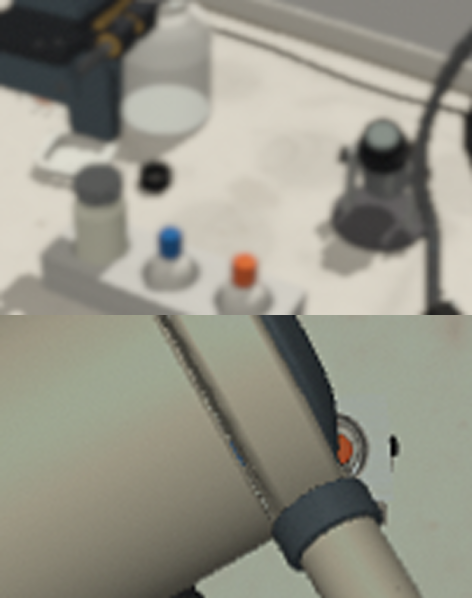

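Scene part of the composite: the closed fingertips end at about (95,137), i.e. pixel (220,193), within 2 px of the prediction. The top view is blocked by the arm. Next I overlay predictions on a zoom and trace the cable in 3D.

Run:
```python
from vis import *
import cv2
a=cv2.imread("pics/scene1.png"); f=9;x0,y0=185,165
c=cv2.resize(a[y0:y0+62,x0:x0+75],None,fx=f,fy=f,interpolation=cv2.INTER_CUBIC)
def poly(P,col):
    q=np.array([((proj("scene",X)-[x0,y0]+.5)*f) for X in P]).astype(int); cv2.polylines(c,[q],True,col,1)
s=robot.sense(); R=Ro.from_rotvec(s["tool_rot"]);p=s["eef_pos"]
poly([p+R.apply([x,y,0]) for x,y in((16,14),(-16,14),(-16,-14),(16,-14))],(0,0,255))
th=np.linspace(0,6.28,40)
poly([[495+19*np.cos(t),361+19*np.sin(t),99] for t in th],(0,255,0))
poly([[492+19*np.cos(t),359+19*np.sin(t),99] for t in th],(255,0,0))
cv2.imwrite("pics/m2.png",c)
# cable: nearest between top pts ray and scene polyline
sc=np.array([(340,262),(328,230),(324,205),(325,190),(330,175),(345,155),(365,147),(390,145)],float)
t=np.linspace(0,7,400); SC=np.c_[np.interp(t,range(8),sc[:,0]),np.interp(t,range(8),sc[:,1])]
for q in((388,238),(370,200),(356,175),(351,155),(357,135),(370,120),(390,108),(420,95)):
    r=[]
    for z in range(10,330,5):
        X=atz("top",q,z); r.append((np.min(np.linalg.norm(SC-proj("scene",X),axis=1)),*X))
    r=sorted(r)[:1]; print(q,np.round(r,0))
```

```text
(388, 238) [[  2. 504. 125. 190.]]
(370, 200) [[  0. 566. 146. 155.]]
(356, 175) [[  0. 612. 162. 120.]]
(351, 155) [[  0. 643. 174. 140.]]
(357, 135) [[  1. 670. 170. 175.]]
(370, 120) [[  0. 687. 155. 205.]]
(390, 108) [[  1. 702. 129. 225.]]
(420, 95) [[  0. 720.  84. 235.]]
```

View pics/m2.png

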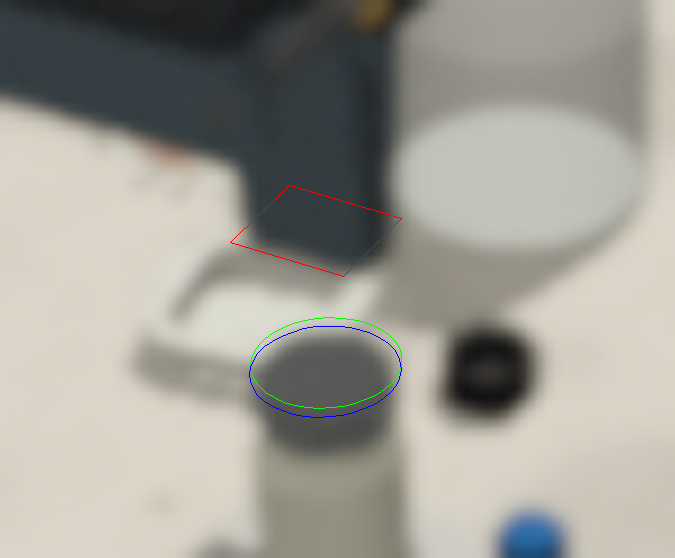

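Lid ellipse sits at zoom (323,373), and the fingers appear about 13 zoom px right of the prediction. That puts the jar at about (493,361), and the cable stays clear at y<175. I press now.

>>> {"op": "nudge_tcp", "data": {"rows": {"increments": [[0,-1.4,15,0,0,0],[0,0,12,0,0,0],[0,0,5,0,0,0],[0,0,2,0,0,0],[0,0,1,0,0,0]]}}}

```text
t: 2.7
eef_pos: [494.3, 362.1, 103.7]
tool_rot: [2.067, 2.365, 0.001]
ft_force: [-0.5, 0.6, 0.1]
width: 0.5
gripper_force: 0.0
```

>>> {"op": "nudge_tcp", "data": {"rows": {"increments": [[0,0,1,0,0,0],[0,0,1,0,0,0],[0,0,1,0,0,0],[0,0,1,0,0,0],[0,0,0,0,0,0]]}}}

```text
t: 3.12
eef_pos: [494.1, 361.9, 99.0]
tool_rot: [2.068, 2.365, 0.001]
ft_force: [0.3, -0.4, 0.3]
width: 0.3
gripper_force: 0.1
```

>>> {"op": "nudge_tcp", "data": {"rows": {"increments": [[0,0,1,0,0,0],[0,0,1,0,0,0],[0,0,1,0,0,0],[0,0,1,0,0,0],[0,0,0,0,0,0]]}}}

```text
t: 3.53
eef_pos: [494.1, 361.9, 95.0]
tool_rot: [2.068, 2.365, 0.0]
ft_force: [0.2, 0.3, 2.0]
width: 0.5
gripper_force: 0.9
```

>>> {"op": "nudge_tcp", "data": {"rows": {"increments": [[0,0,1,0,0,0],[0,0,0.7,0,0,0],[0,0,0,0,0,0]]}}}

```text
t: 3.78
eef_pos: [494.1, 361.9, 93.2]
tool_rot: [2.068, 2.365, 0.0]
ft_force: [0.9, 0.8, 2.6]
width: 0.4
gripper_force: 1.4
```

>>> {"op": "nudge_tcp", "data": {"rows": {"increments": [[0,0,0.7,0,0,0],[0,0,0.6,0,0,0],[0,0,0,0,0,0]]}}}

```text
t: 4.03
eef_pos: [494.2, 361.9, 92.2]
tool_rot: [2.068, 2.365, 0.001]
ft_force: [-0.5, 0.2, 8.5]
width: 0.4
gripper_force: 4.7
```

>>> {"op": "nudge_tcp", "data": {"rows": {"increments": [[0,0,0.5,0,0,0],[0,0,0.5,0,0,0],[0,0,0,0,0,0]]}}}

```text
t: 4.28
eef_pos: [494.5, 362.1, 92.1]
tool_rot: [2.067, 2.365, 0.002]
ft_force: [-3.8, -2.5, 22.6]
width: 0.4
gripper_force: 11.2
```

Lid is home: z stops at 92.1 and the force rises to 22.6 N. Up, open, then down over the body.

>>> {"op": "nudge_tcp", "data": {"rows": {"increments": [[0,0,-10,0,0,0],[0,0,-15,0,0,0],[0,-1,-10,0,0,0],[-1,0,0,0,0,0],[0,0,0,0,0,0]]}, "finger_gap": 91, "clamp_n": 10}}

```text
t: 4.7
eef_pos: [493.3, 360.6, 126.1]
tool_rot: [2.068, 2.365, 0.001]
ft_force: [-0.0, -1.3, 0.7]
width: 31.0
gripper_force: 0.0
```

>>> {"op": "nudge_tcp", "data": {"rows": {"increments": [[0,0,0,0,0,0],[0,0,0,0,0,0],[0,0,0,0,0,0],[0,0,0,0,0,0],[0,0,0,0,0,0]]}}}

```text
t: 5.12
eef_pos: [493.0, 360.6, 125.6]
tool_rot: [-2.068, -2.365, 0.001]
ft_force: [0.5, -0.1, 0.3]
width: 64.3
gripper_force: 0.0
```

```bash
python3 -c "
from vis import *
import cv2
im=robot.get_image('scene'); cv2.imwrite('pics/s2.png',cv2.resize(im[175:245,190:290,::-1],None,fx=5,fy=5,interpolation=cv2.INTER_CUBIC))
s=robot.sense();print(s['eef_pos'],s['width'])"
```

```text
[493.05  360.648 125.665] 68.10833699652517
```

View pics/s2.png

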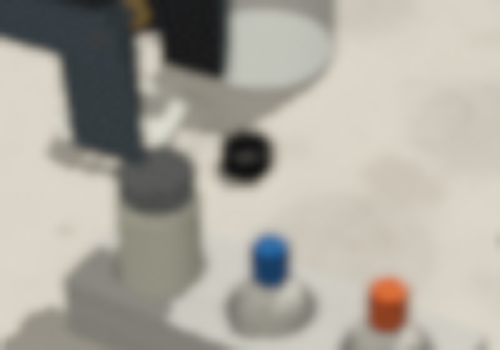

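Lid sits flush on the body (lid around (157,175), no neck gap). The open fingers straddle it at (105,110) and (195,40). Down 85.6 mm to z=40.

>>> {"op": "nudge_tcp", "data": {"rows": {"increments": [[0,0,15,0,0,0],[0,0,20,0,0,0],[0,0,20,0,0,0],[0,0,20,0,0,0],[0,0,8,0,0,0]]}}}

```text
t: 5.58
eef_pos: [492.0, 360.0, 40.6]
tool_rot: [-2.067, -2.364, 0.004]
ft_force: [-1.2, -0.6, 0.6]
width: 91.1
gripper_force: 0.0
```

>>> {"op": "nudge_tcp", "data": {"rows": {"increments": [[0,0,2.5,0,0,0],[0,0,0,0,0,0]]}}}

```text
t: 5.75
eef_pos: [493.1, 360.6, 40.3]
tool_rot: [-2.068, -2.365, 0.001]
ft_force: [-0.2, -0.4, 0.3]
width: 91.1
gripper_force: 0.0
```

>>> {"op": "nudge_tcp", "data": {"rows": {"increments": [[0,0,0,0,0,0],[0,0,0,0,0,0],[0,0,0,0,0,0],[0,0,0,0,0,0],[0,0,0,0,0,0]]}, "finger_gap": 36, "clamp_n": 25}}

```text
t: 6.17
eef_pos: [493.3, 360.8, 40.9]
tool_rot: [2.068, 2.365, 0.001]
ft_force: [0.2, -0.8, -0.9]
width: 60.5
gripper_force: 0.0
```

>>> {"op": "nudge_tcp", "data": {"rows": {"increments": [[0,0,0,0,0,0],[0,0,0,0,0,0],[0,0,0,0,0,0]]}}}

```text
t: 6.42
eef_pos: [493.2, 360.7, 40.5]
tool_rot: [2.068, 2.365, 0.0]
ft_force: [0.4, -0.2, 0.3]
width: 40.5
gripper_force: 0.2
```

>>> {"op": "nudge_tcp", "data": {"rows": {"increments": [[0,0,0,0,0,0],[0,0,0,0,0,0],[0,0,0,0,0,0],[0,0,0,0,0,0]]}, "finger_gap": 30, "clamp_n": 40}}

```text
t: 6.75
eef_pos: [493.3, 360.7, 40.5]
tool_rot: [2.068, 2.365, 0.0]
ft_force: [1.6, -0.0, -0.8]
width: 39.4
gripper_force: 40.0
```

```bash
python3 -c "
from vis import *
print(robot.sense()['eef_pos'])"
```

```text
[493.275 360.723  40.454]
```

>>> {"op": "nudge_tcp", "data": {"rows": {"increments": [[0,0,-10,0,0,0],[0,0,-20,0,0,0],[0,0,-25,0,0,0],[0,0,-25,0,0,0],[0,0,-25,0,0,0]]}}}

```text
t: 7.17
eef_pos: [492.6, 360.4, 146.4]
tool_rot: [-2.067, -2.365, 0.002]
ft_force: [0.5, 0.2, -1.8]
width: 39.5
gripper_force: 40.0
```

>>> {"op": "nudge_tcp", "data": {"rows": {"increments": [[0,0,-25,0,0,0],[0,0,-25,0,0,0],[0,0,-15,0,0,0],[0,0,-10,0,0,0],[0,0,0,0,0,0]]}}}

```text
t: 7.58
eef_pos: [493.7, 361.1, 222.3]
tool_rot: [2.067, 2.365, 0.004]
ft_force: [0.0, 0.4, -1.2]
width: 39.2
gripper_force: 40.0
```

Add to vis.py:
```python
PIV=np.array([675,218,58.])
def lens():
    c,d=ray("top",T(437,105)); d=d/np.linalg.norm(d); w=c-PIV; b=w@d
    return c+d*(-b-np.sqrt(b*b-w@w+45**2))
L=lens(); D=(L-PIV)/45
def target(gap,off=34.5):
    return L+D*(gap+off), frame(-D,(1,0,0))
```

Run:
```python
from vis import *
print(L,D,np.degrees(np.arccos(D[2])))
print(target(60)[0], target(60)[1].as_rotvec()); 
# via: same orientation, 60 mm further along D
p,R=target(110); delta(p,R)
```

```text
[657.214 215.181  99.24 ] [-0.395 -0.063  0.916] 23.589172452540303
[619.863 209.262 185.843] [2.038 2.01  0.486]
move in tool axes [-167.758   84.783   -9.312] rot [-0.408  0.039  0.146] then-move in new axes [-153.931  105.624   23.799]
```

>>> {"op": "nudge_tcp", "data": {"rows": {"increments": [[0,0,0,-0.102,0.01,0.0365],[0,0,0,-0.102,0.01,0.0365],[0,0,0,-0.102,0.01,0.0365],[0,0,0,-0.102,0.01,0.0365],[0,0,0,0,0,0]]}}}

```text
t: 8.0
eef_pos: [489.0, 359.3, 217.7]
tool_rot: [2.04, 2.009, 0.483]
ft_force: [-0.6, -0.9, -1.9]
width: 39.7
gripper_force: 40.0
```

>>> {"op": "nudge_tcp", "data": {"rows": {"increments": [[-22,15,3,0,0,0],[-22,15,3,0,0,0],[-22,15,3,0,0,0],[-22,15,3,0,0,0],[-22,15,3,0,0,0]]}}}

```text
t: 8.42
eef_pos: [568.3, 248.7, 227.5]
tool_rot: [2.039, 2.014, 0.48]
ft_force: [0.1, 0.4, -1.7]
width: 39.3
gripper_force: 40.0
```

>>> {"op": "nudge_tcp", "data": {"rows": {"increments": [[-22,15,4,0,0,0],[-22,15,4,0,0,0],[0,0,0,0,0,0],[0,0,0,0,0,0]]}}}

```text
t: 8.75
eef_pos: [599.2, 204.3, 228.9]
tool_rot: [2.042, 2.011, 0.481]
ft_force: [-0.3, 0.4, -1.9]
width: 39.4
gripper_force: 40.0
```

Run:
```python
from vis import *
import cv2
delta(*target(110))
s=robot.sense(); print(s["eef_pos"],s["ft_force"],s["width"])
i=[]
for n,(x,y) in(("scene",(245,130)),("top",(250,100))):
    im=robot.get_image(n)[:,:,::-1]; cv2.imwrite(f"pics/{n}3.png",im)
    i.append(cv2.resize(im[y:y+100,x:x+130],None,fx=6 if n=="scene" else 3,fy=6 if n=="scene" else 3,interpolation=cv2.INTER_CUBIC))
cv2.imwrite("pics/s3.png",i[0]);
```

```text
move in tool axes [ 1.993  1.878 -2.019] rot [-0.005  0.001 -0.001] then-move in new axes [ 1.992  1.891 -2.007]
[599.158 204.32  228.944] [-0.34   0.432 -1.884] 39.37438266094164
```

View pics/s3.png

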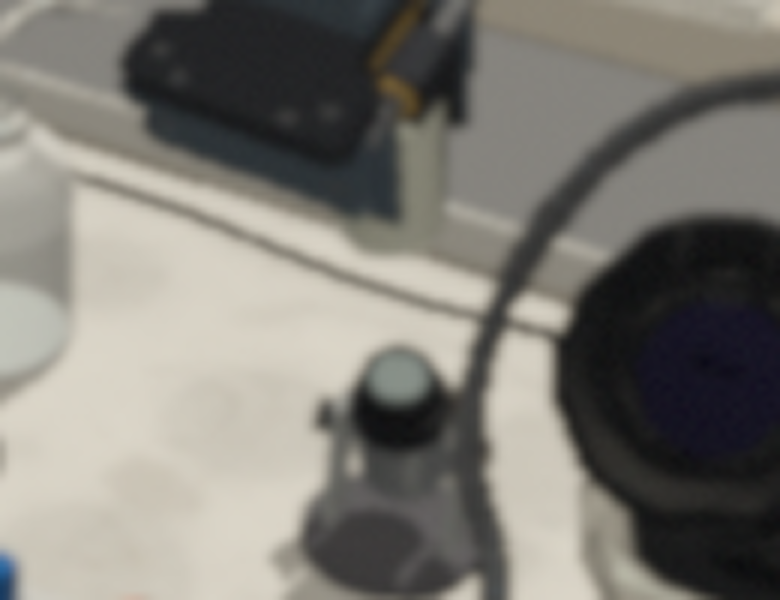

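Jar is held leaning, its base ellipse spanning x 343–445 with its lowest point at about (393,256). Lens disc is at (400,380), with clear space to the cable. I compare this with the predictions.

Run:
```python
from vis import *
s=robot.sense(); R=Ro.from_rotvec(s["tool_rot"]); p=s["eef_pos"]
z=lambda X:(proj("scene",X)-[245,130]+.5)*6-.5
th=np.linspace(0,6.283,60)
c=np.array([z(p+R.apply([20*np.cos(t),20*np.sin(t),34.5])) for t in th])
print("base ellipse x",c[:,0].min(),c[:,0].max(),"y",c[:,1].min(),c[:,1].max(),"centre",z(p+R.apply([0,0,34.5])))
print("lens pred",z(L)," +1mm x,y,z",z(L+[1,0,0])-z(L),z(L+[0,1,0])-z(L),z(L+[0,0,1])-z(L))
import cv2
a=cv2.imread("pics/scene3.png")
# silhouette profiles: rows at zoom y 190, 215, 230 and column 393
for y in(190,210,228): print(y,cv2.cvtColor(a,cv2.COLOR_BGR2GRAY)[130+y//6,297:326])
print(cv2.cvtColor(a,cv2.COLOR_BGR2GRAY)[160:178,[306,310,314]].T)
print([cv2.cvtColor(a,cv2.COLOR_BGR2GRAY)[v,300:323] for v in(189,192,195)])
```

```text
base ellipse x 328.9798186835578 441.7928579624787 y 169.84542636606147 258.68427441893186 centre [385.15  213.606]
lens pred [397.791 373.156]  +1mm x,y,z [ 1.122 -1.175] [-2.251 -0.807] [ 0.241 -2.06 ]
190 [ 51  51  50  51  51  51  51  50  51  50  48  49  51  60  84 109 125 128
 128 126 120 115 118 127 131 131 132 131 131]
210 [122 118 111  98  84  73  67  68  76  76  67  60  56  60  79 106 123 129
 127 125 124 126 141 155 160 162 162 157 151]
228 [200 195 187 177 161 137 123 119 121 122 124 124 122 120 121 125 128 129
 128 125 125 128 132 134 135 136 137 138 140]
[[ 50  50  52  54  60  76  99 116 122 125 127 140 170 196 205 196 162 135]
 [ 60  60  62  61  58  60  75 100 120 128 130 136 160 191 205 207 201 176]
 [129 128 128 129 128 129 128 129 129 129 132 136 155 186 202 207 208 204]]
[array([212, 212, 212, 210, 206, 191, 164, 138, 127, 128, 128, 128, 126,
       125, 125, 137, 165, 190, 203, 207, 206, 196, 168], dtype=uint8), array([210, 210, 207, 194, 164, 124, 109, 125, 137, 140, 140, 141, 141,
       140, 136, 123, 101, 105, 144, 178, 190, 172, 126], dtype=uint8), array([189, 184, 162, 121,  71,  46,  62,  90, 112, 124, 129, 131, 130,
       125, 113,  90,  59,  40,  50,  74,  90,  87,  74], dtype=uint8)]
```

Run:
```python
from vis import *
z=lambda X:(proj("scene",X)-[195,176]+.5)*5.7-.5
th=np.linspace(0,6.283,60)
for h in(0,6,12):
    c=np.array([z([675+40*np.cos(t),218+40*np.sin(t),h]) for t in th]); print(h,c.min(0),c.max(0))
dL=np.array([-1.1,.3,-.5])
p,R=target(60); p=p+dL; print(p); delta(p,R)
```

```text
0 [565.754 197.567] [742.484 309.108]
6 [566.673 187.423] [744.069 298.653]
12 [567.598 177.206] [745.665 288.116]
[618.763 209.562 185.343]
move in tool axes [ 0.772  1.743 48.484] rot [-0.004  0.     0.   ] then-move in new axes [ 0.758  1.526 48.491]
```

>>> {"op": "nudge_tcp", "data": {"rows": {"increments": [[0.8,1.6,10,-0.004,0,0],[0,0,12,0,0,0],[0,0,12,0,0,0],[0,0,10,0,0,0],[0,0,4,0,0,0]]}}}

```text
t: 9.27
eef_pos: [618.9, 209.6, 184.2]
tool_rot: [2.038, 2.01, 0.484]
ft_force: [-0.7, 0.2, -1.4]
width: 39.2
gripper_force: 40.0
```

>>> {"op": "nudge_tcp", "data": {"rows": {"increments": [[0,0,0,0,0,0],[0,0,0,0,0,0],[0,0,0,0,0,0]]}}}

```text
t: 9.52
eef_pos: [619.3, 209.5, 187.1]
tool_rot: [2.037, 2.008, 0.488]
ft_force: [-0.3, 0.9, -0.2]
width: 39.5
gripper_force: 40.0
```

Run:
```python
from vis import *
import cv2
p,R=target(60); delta(p+[-1.1,.3,-.5],R)
s=robot.sense(); print(s["eef_pos"],s["ft_force"],s["width"]); R=Ro.from_rotvec(s["tool_rot"]); p=s["eef_pos"]
im=robot.get_image("scene")[:,:,::-1]; cv2.imwrite("pics/scene4.png",im)
c=cv2.resize(im[145:235,270:360],None,fx=6.6,fy=6.6,interpolation=cv2.INTER_CUBIC)
z=lambda X:((proj("scene",X)-[270,145]+.5)*6.6-.5).astype(int)
th=np.linspace(0,6.283,60)
for P,col in(([p+R.apply([20*np.cos(t),20*np.sin(t),34.5]) for t in th],(0,0,255)),([L+frame(-D,(1,0,0)).apply([12*np.cos(t),12*np.sin(t),0]) for t in th],(0,255,0)),([L,L+60*D],(255,0,0))):
    cv2.polylines(c,[np.array([z(X) for X in P])],True,col,1)
im=robot.get_image("top")[:,:,::-1]; cv2.imwrite("pics/top4.png",im)
d=cv2.resize(im[:,240:440],None,fy=594/384,fx=1,interpolation=cv2.INTER_CUBIC)[:,:200]
cv2.imwrite("pics/s4.png",np.hstack([c,d]))
```

```text
move in tool axes [-0.023 -1.151  1.383] rot [ 0.002  0.    -0.   ] then-move in new axes [-0.023 -1.148  1.385]
[619.271 209.468 187.067] [-0.338  0.887 -0.224] 39.49167656310999
```

View pics/s4.png

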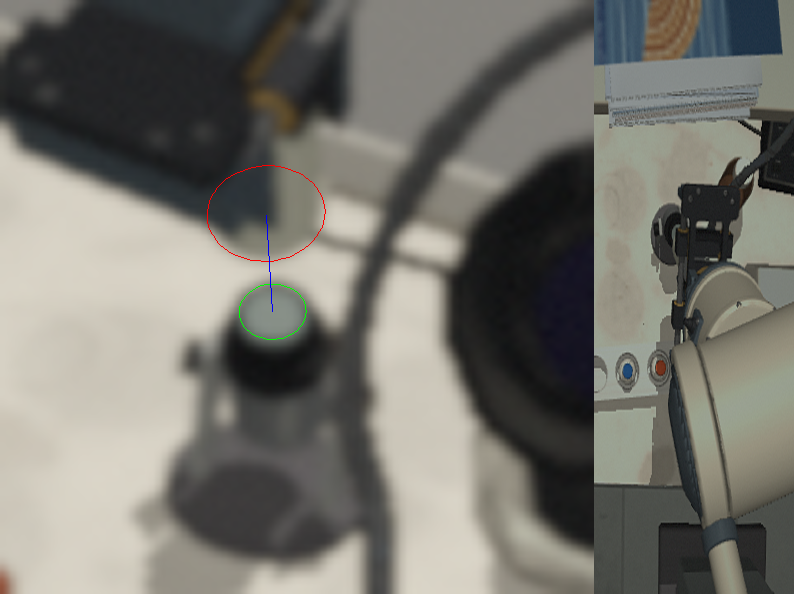

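Red is the predicted base and green the predicted lens. The visible jar bottom is at about y=250, against 261 predicted. The lens centre is at about (273,316), close to prediction. Both droppers are still standing. I measure the edges numerically.

Run:
```python
from vis import *
import cv2
g=cv2.cvtColor(cv2.imread("pics/scene4.png"),cv2.COLOR_BGR2GRAY)
s=robot.sense(); R=Ro.from_rotvec(s["tool_rot"]); p=s["eef_pos"]; print(p,s["qvel"])
th=np.linspace(0,6.283,400)
E=np.array([proj("scene",p+R.apply([20*np.cos(t),20*np.sin(t),34.5])) for t in th])
print("pred ext",E.min(0),E.max(0))
for u in(302,304,306,308,310,312,314,316):
    e=E[np.abs(E[:,0]-u)<.3]; print(u,"pred bottom",e[:,1].max() if len(e) else None,g[176:190,u])
for v in(174,176,178,180): print(v,g[v,298:324], "pred",E[np.abs(E[:,1]-v)<.3][:,0].round(1)[[0,-1]])
print("lens pred",proj("scene",L))
for v in range(187,198): print(v,g[v,303:322])
```

```text
[619.323 209.431 187.332] [ 0.001 -0.003  0.003 -0.    -0.001  0.   ]
pred ext [301.003 169.592] [318.887 184.057]
302 pred bottom 180.71107268667853 [ 52  52  64 102 148 179 196 204 208 210 211 212 212 211]
304 pred bottom 182.55997424742128 [ 51  50  53  61  88 127 162 189 203 209 211 211 210 206]
306 pred bottom 183.48387165926394 [ 53  58  66  82 101 115 132 160 188 204 209 206 191 164]
308 pred bottom 183.96237192285358 [ 50  55  73 101 118 126 129 146 176 197 202 188 155 127]
310 pred bottom 184.05609749530686 [ 55  57  65  90 115 126 130 143 171 192 191 163 128 128]
312 pred bottom 183.85420624919132 [103 104 105 111 121 128 133 151 177 193 190 162 126 126]
314 pred bottom 183.25021419835957 [128 128 128 128 128 133 148 173 192 200 199 183 151 124]
316 pred bottom 182.20341490613055 [127 128 128 127 128 147 176 195 202 203 203 200 188 164]
174 [ 48  47  46  46  48  48  49  50  50  49  49  51  57  79 105 122 127 127
 127 132 145 152 148 142 134 125] pred [318.1 302. ]
176 [ 55  53  51  52  52  51  51  52  53  52  50  50  55  75 103 122 128 128
 127 134 158 182 196 197 192 185] 
[... 499 characters left out ...]
27 128 128 127 126 125 124 137 164 190 203 207 205
 196]
190 [208 198 175 137 120 127 135 137 138 137 134 127 120 137 171 196 206 206
 194]
191 [203 185 152 120 122 134 139 141 140 140 139 133 119 114 141 177 197 200
 183]
192 [194 164 124 109 125 136 139 140 140 141 140 136 122 101 106 144 178 189
 171]
193 [177 136  93  97 121 135 139 140 140 140 140 136 121  94  75 106 148 168
 154]
194 [150 101  66  82 111 129 136 139 139 139 137 130 110  80  55  74 112 132
 122]
195 [121  71  45  61  90 112 124 129 130 130 125 112  89  59  39  50  75  90
  87]
196 [101  54  30  38  60  81  96 103 106 104  97  82  59  39  27  36  50  62
  67]
197 [87 43 24 23 34 45 58 66 68 67 60 48 34 28 26 33 43 53 60]
```

Measured jar edges match the robot pose to within 0.4 px. The lens is 0.5 px lower than predicted (about 1.5 mm), so I make a last small correction.

```bash
python3 -c "
from vis import *
p,R=target(60); delta(p+[-1.1,-.6,-.5],R)"
```

```text
move in tool axes [-0.903 -1.282  1.55 ] rot [ 0.003 -0.    -0.   ] then-move in new axes [-0.903 -1.278  1.553]
```

>>> {"op": "nudge_tcp", "data": {"rows": {"increments": [[-0.8,-1,1.8,0.002,0,0],[0,0,0,0,0,0],[0,0,0,0,0,0],[0,0,0,0,0,0],[0,0,0,0,0,0]]}}}

```text
t: 10.03
eef_pos: [619.0, 208.7, 184.7]
tool_rot: [2.038, 2.009, 0.486]
ft_force: [-0.3, -0.3, -1.8]
width: 39.2
gripper_force: 40.0
```

>>> {"op": "nudge_tcp", "data": {"rows": {"increments": [[0,0,0,0,0,0],[0,0,0,0,0,0],[0,0,0,0,0,0],[0,0,0,0,0,0],[0,0,0,0,0,0]]}}}

```text
t: 10.45
eef_pos: [619.0, 208.7, 184.7]
tool_rot: [2.038, 2.01, 0.486]
ft_force: [-0.8, -0.6, -2.0]
width: 39.5
gripper_force: 40.0
```

```bash
python3 -c "
from vis import *
p,R=target(60); delta(p+[-1.1,-.6,-.5],R); s=robot.sense(); print(s['qvel'])"
```

```text
move in tool axes [-0.036  0.083 -0.72 ] rot [-0.  0. -0.] then-move in new axes [-0.035  0.083 -0.72 ]
[ 0.     0.     0.     0.001  0.    -0.001]
```

```bash
python3 -c "
from plant import robot
print(robot.close_job())"
```

```text
the job is handed in; nothing more can be done
None
```

The job is handed in: the lid is pressed home, the jar is out of the rack, and the arm is holding it steady with its base about 60 mm in front of the lens, centred and square to within about 1–2 mm and a couple of degrees by my measurements; both droppers are still standing and the camera was not touched.

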